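# Set the candles for the shadow experiment

### The arm

A 6-joint arm with a two-finger parallel gripper is mounted at the origin on the work surface. World frame = base frame: x ahead of the robot, y to its left, z up, the work surface at z = 0. Lengths are in m, angles in rad, forces in N, time in s.
With the tool pointing down it reaches from about 0.35 to 0.975 m from the base axis. Payload 4.9 kg.
Tool frame: the origin (TCP) lies between the finger pads; the fingertips stand 19 mm ahead of it and the grasp point (between the pads) is the TCP; z points along the fingers, y is the direction in which the jaws open and shut (so a half turn about z gives the same grasp; the last joint's range is limited). The gripper opens to 85 mm and grips with 20 to 120 N. Pads are 22 mm wide; open, the fingers measure 114 mm over their backs; the gripper's body (76 mm by 85 mm) begins 54 mm behind the grasp point. The pads swing forward as they close: fully open they stand 13 mm farther back than shut.
Start: joints at [-1.279, 0.053, 1.613, -0, 1.476, -0.119], TCP at [0.25, -0.573, 0.25] pointing down, gripper open.
Joint ranges: [-3.01, 3.01], [-1.01, 2.22], [0.06, 2.58], [-1.02, 4.17], [0.09, 2.62], [-3.14, 3.14]. Speed limits (rad/s): [2.57, 2.57, 3.14, 3.14, 3.14, 3.14].

### API

Orientations are given as a unit quaternion [w, x, y, z].
In Python, from plant import state, grab_frame, calibration, job_done gives the robot as it stands. The module is installed in compiled form; this text tells all that it offers.
- The arm moves only by the tool servo_tool, never from a script. Its argument "deltas" is a list that holds one entry, the list of rows, each a list of 5 numbers: the finger opening in mm, from 0 to 85.4, then the shift along the world's x, y, z in mm, then the turn about the world's z in units of 6 degrees (1.0 is 6 degrees). A call has 1 to 5 rows; each row is the pose to reach, as a shift and turn from the pose commanded when the call began; what a row does not reach only later rows make up. A row lasts 1/8 s, in which the tool goes at most 62.5 mm and 10.7 degrees, less where a joint would pass 70% of its speed; a pose out of reach is approached as far as the arm can. A call with a gripper value outside its range is refused whole. The fingers move at their own pace and stop on an object; the grip force is fixed at half the most. Time passes only in rows, so rows that repeat a pose let the fingers close. It gives the time, the measured TCP pose, the force and the opening at its end, in the units of the state.
- state(): the state, without advancing time (a new reading comes with each control period).
- grab_frame(name): name is "scene" or "top" or "wrist"; returns the picture (384x512x3 uint8, red, green, blue); there is no depth.
- calibration(name): a dict with "intrinsics" (3x3 intrinsics, pixels), "world_from_camera" (4x4, takes a point from camera to world coordinates). Camera axes: x right, y down, z forward; pixel columns grow to the right and rows downward; lengths in m; the calibration is good to about 2 mm. The wrist camera is an equidistant fisheye: a pixel r from the principal point sees the ray r / f radians off the axis. A picture is of the moment at which its call begins: read the wrist's pose just before it. calibration takes no time and is no camera call; for the wrist camera it gives the pose at the moment of the call.
- job_done(): hands the job in, once; it reports no verdict.
The state is a dict: "time": time; "joint_pos": joint angles; "joint_vel": joint speeds; "joint_efforts": joint torques, N m; "tool_pos": TCP position; "tool_rot": TCP orientation; "contact_force": force on the tool from outside, world axes, zero at the start; "ft_torque": the same for the moment, N m; "gripper_width": opening from 0.0 (shut) to 1.0 (fully open).
Only numpy, scipy, OpenCV 4.12 (cv2) and the standard library are available. Lean on these libraries where they do the work, as an engineer would, in place of code of your own. Each camera call takes 0.05 s, during which the arm holds its last target.

### The job

Set up the classroom two-candle shadow experiment: gently slide the red candle and the blue candle along the table, pushing with the fingertips, until each one touches the front of the wooden batten, centred on the tab of its own colour. The candles stay flat on the table all the way: do not pick up, tip or knock them along. Leave the bottle, the jar and the small white tealight where they are.

Things in the scene. Friction and masses are not known exactly. Their poses are not given: they have to be found in the camera images.
- red_candle: Big loose tealight, a disc of 56 mm diameter and 24 mm height (35 to 70 g): bare aluminium cup with red wax on top and a thin wick. Stands flat on the table and slides on it. Origin at the centre of its underside, z up; its yaw has no meaning.
- blue_candle: Big loose tealight, a disc of 56 mm diameter and 24 mm height (35 to 70 g): bare aluminium cup with blue wax on top and a thin wick. Stands flat on the table and slides on it. Origin at the centre of its underside, z up; its yaw has no meaning.
- red_tab: Fixed red plastic marker tab, 24 mm wide along the batten, lying on the batten's top (its top 28 mm above the table) with a thin red stripe down the batten's front face. Origin at table level on the batten's front face, under the middle of the tab: x points square into the batten (away from the candles), y along it, z up. A candle in place has its centre 28 mm from this origin along -x.
- blue_tab: Fixed blue plastic marker tab, 24 mm wide along the batten, lying on the batten's top (its top 28 mm above the table) with a thin blue stripe down the batten's front face. Origin at table level on the batten's front face, under the middle of the tab: x points square into the batten (away from the candles), y along it, z up. A candle in place has its centre 28 mm from this origin along -x.
- bench: Fixed dark wooden batten, 420 mm long, 30 mm deep, 22 mm high, with its front face towards the robot. Behind it stand a black shadow post (16 mm thick, 60 mm high, 75 mm behind the front face) and a white screen (360 mm wide, 73 mm high, 138 mm behind the front face), all fixed. Origin at table level in the middle of the batten's front face; x square into the batten away from the robot, y along it, z up. The bench is set at a slight angle.
- small_tealight: Loose bystander: small white tealight in an aluminium cup, 38 mm diameter, 16 mm high, on the table nearer the robot than the candles. Origin at the centre of its underside.
- vinegar_bottle: Loose bystander: clear glass bottle with green cap, 60 mm diameter, 200 mm high, at one side of the work. Origin at the centre of its underside.
- storage_jar: Loose bystander: clear glass jar with brass-coloured lid, 84 mm diameter, 110 mm high, at the other side of the work. Origin at the centre of its underside.
Things that resemble listed ones, but are neither listed nor needed, are in the scene too. Leave any turquoise look-alike of the red_candle alone.

How it is judged:
By the outcome, as a careful person would: the job done as asked, in the order asked, and still so for the second after the job is handed in, with the robot touching nothing.
It also fails if it takes over 61 s, if anything falls off the work surface, if the arm or the gripper's body presses on something with over 40 N, if the wrist force passes 120 N, or if a joint passes its speed limit or range.

## Working session

There is one attempt and no reset: what is moved stays moved. The work goes in short steps, Python scripts to look and compute and a tool call to move; the robot and the scene stay as the last step left them, time stands still between calls to the robot, and variables do not carry over. Pictures are saved under pics/ and viewed, and the job is handed in when it is done.

Besides the shell and the picture viewer there is one more tool, called in YAML: its name, and indented under it one key for each argument. servo_tool: Moves the arm, as the interface text tells. Its arguments: {"type":"object","properties":{"deltas":{"type":"array","items":{"type":"array","items":{"type":"array","items":{"type":"number"}}}}},"required":["deltas"]}

```bash
mkdir -p pics
python3 - <<'E'
from plant import *
import cv2
for n in("scene","top"):
    im=grab_frame(n); cv2.imwrite(f"pics/{n}0.png",im[:,:,::-1]); c=calibration(n); print(n,c)
s=state();print(s['time'],s['tool_pos'],s['tool_rot'],s['gripper_width'])
E
```

```text
scene {'intrinsics': array([[391.67001684,   0.        , 250.07665966],
       [  0.        , 391.67001684, 189.85021717],
       [  0.        ,   0.        ,   1.        ]]), 'world_from_camera': array([[ 1.83788633e-02,  6.85806166e-01, -7.27552143e-01,
         1.21963176e+00],
       [ 9.99831038e-01, -1.28504685e-02,  1.31438380e-02,
        -1.09840583e-02],
       [-3.35260703e-04, -7.27670783e-01, -6.85926468e-01,
         6.88506037e-01],
       [ 0.00000000e+00,  0.00000000e+00,  0.00000000e+00,
         1.00000000e+00]])}
top {'intrinsics': array([[373.56733256,   0.        , 251.20667361],
       [  0.        , 373.56733256, 190.78264375],
       [  0.        ,   0.        ,   1.        ]]), 'world_from_camera': array([[ 1.47810202e-01, -9.66951305e-01,  2.07743394e-01,
         3.61608685e-01],
       [-9.89015281e-01, -1.44308970e-01,  3.19952471e-02,
        -1.02143251e-02],
       [-9.58610636e-04, -2.10190615e-01, -9.77659954e-01,
         9.13264064e-01],
       [ 0.00000000e+00,  0.00000000e+00,  0.00000000e+00,
         1.00000000e+00]])}
0.1 [ 0.24943065 -0.57249448  0.24919232] [-9.16873590e-04  9.78979901e-01  2.03954669e-01 -8.17424772e-05] 1.0024484398783633
```

View pics/top0.png

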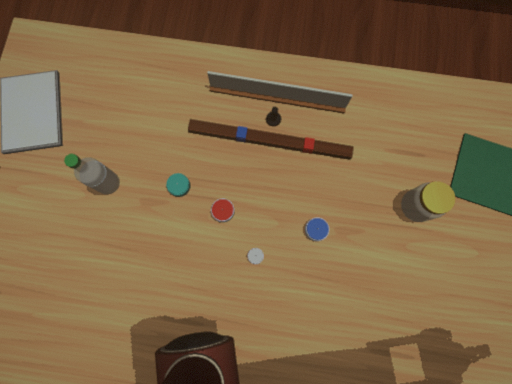

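View pics/scene0.png

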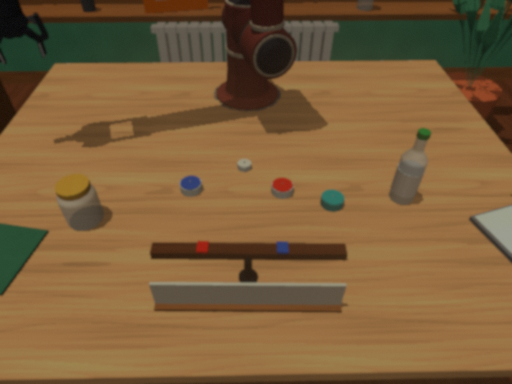

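The top view shows red at (222,210), blue at (317,229), turquoise at (178,185) and the small tealight at (256,256). The red tab is at (309,144) and the blue tab at (241,132), so the candle paths cross. Next I'll measure these from both views.

```bash
cat > h.py <<'E'
from plant import *
import cv2, numpy as np
def cast(c,px,z):
    K=c['intrinsics'];T=c['world_from_camera']
    d=T[:3,:3]@np.linalg.inv(K)@np.array([px[0],px[1],1.]);o=T[:3,3]
    return (o+d*(z-o[2])/d[2])
def masks(im):
    h=cv2.cvtColor(im,cv2.COLOR_RGB2HSV);H,S,V=[h[...,i].astype(int) for i in range(3)]
    return dict(red=((H<6)|(H>174))&(S>190)&(V>120),blue=(H>105)&(H<130)&(S>130)&(V>80),turq=(H>80)&(H<100)&(S>120)&(V>70),
      white=(S<60)&(V>150))
def blobs(im,mn=12):
    out=[]
    for k,m in masks(im).items():
        n,l,st,ce=cv2.connectedComponentsWithStats(m.astype(np.uint8))
        for i in range(1,n):
            if st[i,4]>=mn: out.append((k,ce[i],st[i]))
    return out
E
python3 - <<'E'
from h import *
for n in("top","scene"):
    im=cv2.imread(f"pics/{n}0.png")[:,:,::-1].copy();c=calibration(n)
    for k,ce,st in blobs(im):
        print(n,k,ce.round(1),st, "z24",(1e3*cast(c,ce,.024))[:2].round(1),"z28",(1e3*cast(c,ce,.028))[:2].round(1))
E
```

```text
top red [308.5 142.9] [304 138  10  11  53] z24 [ 693.  -104.8] z28 [ 691.5 -104.4]
top blue [241.2 132. ] [237 127  10  11  83] z24 [696.8  66.2] z28 [695.3  65.9]
top blue [317.2 228.7] [308 219  20  20 305] z24 [ 482.5 -150.2] z28 [ 481.9 -149.6]
top turq [177.4 184.1] [167 174  22  21 347] z24 [540.4 199.9] z28 [539.6 199. ]
top white [280.4  83.2] [208  71 144  25 224] z24 [844.3 -13.8] z28 [842.1 -13.8]
top white [ 28.4 110.8] [   2   73   55   77 3693] z24 [673.1 612.5] z28 [671.7 609.7]
top white [255.8 255.4] [248 248  16  16 184] z24 [398.8 -14.6] z28 [398.6 -14.6]
scene red [282.1 184.4] [274 179  18  12 170] z24 [496.3  82.5] z28 [500.7  81.9]
scene red [202.  246.6] [196 242  12  10 106] z24 [ 690.1 -104.6] z28 [ 693.3 -104.1]
scene blue [190.  182.7] [182 178  17  10 125] z24 [ 485.6 -149.2] z28 [ 490.  -148.4]
scene blue [282.  247.1] [278 243   9   9  77] z24 [694.8  66.8] z28 [697.9  66.4]
scene turq [332.5 197.4] [323 191  20  14 214] z24 [545.3 201. ] z28 [549.3 199.7]
scene white [243.7 162.6] [238 160  12   6  41] z24 [408.3 -13.4] z28 [413.2 -13.4]
scene white [499.7 224.7] [478 207  34  44 798] z24 [640.2 563.5] z28 [643.6 560. ]
scene white [216.5 283. ] [211 283  12   1  12] z24 [781.7 -69.5] z28 [784.4 -69.1]
```

Run:
```python
import cv2
im=cv2.imread("pics/top0.png");cv2.imwrite("pics/topc.png",cv2.resize(im[60:280,150:370],None,fx=2.7,fy=2.7,interpolation=cv2.INTER_CUBIC))
```

```text
(no output)
```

View pics/topc.png

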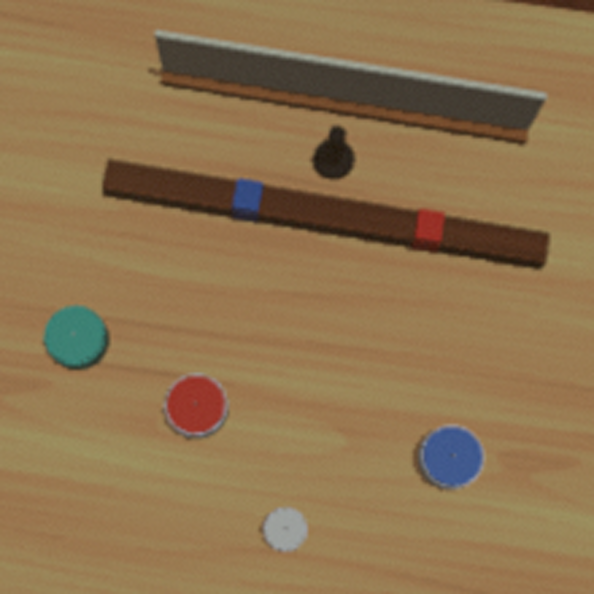

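Run:
```python
from h import *
for n in("top","scene"):
    im=cv2.imread(f"pics/{n}0.png")[:,:,::-1].copy();c=calibration(n)
    h=cv2.cvtColor(im,cv2.COLOR_RGB2HSV).astype(int);H,S,V=h[...,0],h[...,1],h[...,2]
    m=((H<8)|(H>172))&(S>150)&(V>100)
    nn,l,st,ce=cv2.connectedComponentsWithStats(m.astype(np.uint8))
    for i in range(1,nn):
        if st[i,4]>40: print(n,"red",ce[i].round(1),st[i],*[(1e3*cast(c,ce[i],z))[:2].round(1) for z in(.022,.024,.028)])
    g=im.astype(float).sum(2)
    if n=="top":
        for x in list(range(195,236,8))+list(range(250,300,8))+list(range(318,350,8)):
            y0=int(125+(x-190)*.168); print(x,y0-8,g[y0-8:y0+20,x].astype(int))
    else:
        for x in range(156,345,16):
            print(x,238,g[236:266,x].astype(int))
```

```text
top red [308.8 143.2] [304 138  11  12 110] [ 693.2 -106. ] [ 692.4 -105.7] [ 690.9 -105.3]
top red [221.9 209.4] [212 200  21  20 314] [495.1  82.1] [494.8  81.9] [494.2  81.5]
195 117 [354 355 297 199 156 161 153 168 164 169 160 164 163 154 126 106 155 322
 352 355 357 348 346 350 353 356 357 363]
203 119 [356 332 217 160 148 153 163 165 163 161 162 169 169 131 100 132 236 331
 359 356 347 348 351 351 350 354 356 349]
211 120 [354 355 268 175 157 162 164 146 160 163 162 165 162 141 101  99 193 324
 359 349 347 351 343 348 354 346 352 355]
219 121 [355 353 290 193 154 157 155 145 164 162 158 165 157 158 123 105 142 297
 358 353 353 342 344 338 350 348 351 350]
227 123 [347 324 219 152 155 158 152 157 165 158 157 167 165 117  95 108 237 339
 354 344 347 347 347 336 343 345 355 355]
235 124 [355 357 259 164 147 151 153 163 160 162 166 172 172 135  95 107 174 301
 347 350 342 337 339 340 340 349 353 349]
250 127 [351 305 204 154 150 154 157 150 160 164 153 155 158 110  95 141 299 345
 350 345 340 337 337 339 341 355 360 353]
258 128 [350 347 239 166 145 146 150 153 156 151 151 159 164 
[... 2222 characters left out ...]
 104 100 102 122 164 213 236 242 245 242 233]
268 238 [323 319 320 322 317 299 266 214 166 152 144 139 145 137 137 139 135 130
 115 103 100 107 122 177 251 293 309 313 310 304]
284 238 [322 318 321 319 317 288 247 225 224 220 222 222 218 223 220 210 181 145
 122 104 103 103 123 170 244 293 308 313 315 312]
300 238 [319 315 321 320 317 303 266 208 164 151 145 143 145 144 137 142 139 129
 121 108 108 104 113 160 225 270 300 311 319 319]
316 238 [321 318 317 323 324 319 293 240 184 152 148 144 146 146 145 141 146 140
 127 112 107 114 121 166 230 276 299 312 324 322]
332 238 [325 315 321 323 323 317 298 247 181 154 152 150 146 145 147 139 138 137
 130 115 108 110 117 168 239 288 318 326 332 328]
```

Run:
```python
from h import *
def cross(p,th,falling):
    for i in range(len(p)-1):
        a,b=p[i],p[i+1]
        if falling and a>=th>b or (not falling and a<=th<b): return i+(a-th)/(a-b)
R={}
for n in("top","scene"):
    im=cv2.imread(f"pics/{n}0.png")[:,:,::-1];c=calibration(n);g=im.astype(float).sum(2)
    if n=="top":
        xs=[x for x in range(193,349) if not(233<x<250 or 300<x<318)]
        for nm,z in(("back",.022),("ftop",.022),("fbot",.0)):
            P=[]
            for x in xs:
                y0=int(125+(x-190)*.168)-8;p=g[y0:y0+24,x]
                if nm=="back": v=cross(p,250,True)
                elif nm=="ftop": v=cross(p[6:],132,True); v=v and v+6
                else: v=cross(p[10:],225,False); v=v and v+10
                if v: P.append(cast(c,(x,y0+v),z)[:2]*1e3)
            R[n+nm]=np.array(P)
    else:
        R["sceneftop"]=np.array([cast(c,(x,236+cross(g[236:266,x],235,True)),.022)[:2]*1e3 for x in range(158,343) if not(194<x<212 or 275<x<293)])
for k,P in R.items():
    f=np.polyfit(P[:,1],P[:,0],1);r=P[:,0]-np.polyval(f,P[:,1]);P=P[abs(r)<3];f=np.polyfit(P[:,1],P[:,0],1)
    print(k,"slope deg",np.degrees(np.arctan(f[0])).round(2),"x at y=-105,0,66",np.polyval(f,[-105,0,66]).round(1),len(P))
# bystander heights
for n,px,z in(("top",(255.8,255.4),.016),("scene",(243.7,162.6),.016)): print(cast(calibration(n),px,z)*1e3)
```

```text
topback slope deg 1.61 x at y=-105,0,66 [705.6 708.5 710.4] 123
topftop slope deg 1.38 x at y=-105,0,66 [676.8 679.3 680.9] 123
topfbot slope deg 1.57 x at y=-105,0,66 [676.4 679.2 681. ] 123
sceneftop slope deg 1.5 x at y=-105,0,66 [676.6 679.4 681.1] 151
[399.04105336 -14.7511311   16.        ]
[398.63708022 -13.35530973  16.        ]
```

```bash
cat > path.py <<'E'
import numpy as np
from scipy.optimize import fsolve
D=27.3
def path(C0,G,hf=-1.5,R=45,tail=25,step=8,start_gap=22):
    C0=np.array(C0);G=np.array(G);u=lambda a:np.array([np.cos(a),np.sin(a)])
    hf=np.radians(hf);E=G-tail*u(hf)           # arc end
    s=np.sign((G-C0)[1])                       # approach side
    n=np.array([-np.sin(hf),np.cos(hf)])
    O=E-s*n*R if True else 0                   # arc centre: turning back toward hf
    # heading h>hf (s=+1): clockwise turn, centre on right
    pt=lambda h:O+s*R*np.array([-np.sin(h),np.cos(h)])
    f=lambda h:np.cross(np.append(pt(h[0])-C0,0),np.append(u(h[0]),0))[2]
    h=fsolve(lambda h:[f(h)],[s*1.0])[0];A=pt(h)
    L1=np.linalg.norm(A-C0);L2=R*abs(h-hf);L=L1+L2+tail
    out=[]
    for q in np.append(np.arange(-start_gap,L,step),L):
        if q<L1: c=C0+q*u(h);a=h
        elif q<L1+L2: a=h-s*(q-L1)/R;c=pt(a)
        else: a=hf;c=E+(q-L1-L2)*u(hf)
        t=c-D*u(a);out.append((*c,np.degrees(a),*t))
    return np.array(out)
if __name__=="__main__":
    np.set_printoptions(suppress=True,precision=1)
    print(path((495.3,82.2),(648.5,-103.5)))
    print(path((483.5,-149.7),(653.0,67.3)))
E
python3 path.py
```

```text
[[ 484.6  101.4  -60.9  471.3  125.3]
 [ 488.5   94.4  -60.9  475.2  118.3]
 [ 492.4   87.4  -60.9  479.1  111.3]
 [ 496.3   80.5  -60.9  483.   104.3]
 [ 500.2   73.5  -60.9  486.9   97.3]
 [ 504.    66.5  -60.9  490.8   90.3]
 [ 507.9   59.5  -60.9  494.7   83.3]
 [ 511.8   52.5  -60.9  498.6   76.3]
 [ 515.7   45.5  -60.9  502.4   69.4]
 [ 519.6   38.5  -60.9  506.3   62.4]
 [ 523.5   31.5  -60.9  510.2   55.4]
 [ 527.4   24.5  -60.9  514.1   48.4]
 [ 531.3   17.5  -60.9  518.    41.4]
 [ 535.2   10.5  -60.9  521.9   34.4]
 [ 539.     3.5  -60.9  525.8   27.4]
 [ 542.9   -3.4  -60.9  529.7   20.4]
 [ 546.8  -10.4  -60.9  533.6   13.4]
 [ 550.7  -17.4  -60.9  537.4    6.4]
 [ 554.6  -24.4  -60.9  541.3   -0.6]
 [ 558.5  -31.4  -60.9  545.2   -7.6]
 [ 562.4  -38.4  -60.9  549.1  -14.5]
 [ 566.3  -45.4  -60.9  553.   -21.5]
 [ 570.2  -52.4  -60.9  556.9  -28.5]
 [ 574.   -59.4  -60.9  560.8  -35.5]
 [ 577.9  -66.4  -60.9  564.7  -42.5]
 [ 581.8  -73.4  -60.9  568.5  -49.5]
 [ 585.7  -80.3  -60.   572.1  -56.7]
 [ 590.3  -86.9  -49.8  572.7  -66. ]
 [ 596.   -92.5  -39.6  575.   -75.1
[... 1127 characters left out ...]
  543.2  -38. ]
 [ 559.9   -6.8   61.9  547.   -30.9]
 [ 563.6    0.2   61.9  550.8  -23.9]
 [ 567.4    7.3   61.9  554.5  -16.8]
 [ 571.2   14.3   61.9  558.3   -9.7]
 [ 575.    21.4   61.9  562.1   -2.7]
 [ 578.7   28.4   61.9  565.9    4.4]
 [ 582.5   35.5   61.9  569.6   11.4]
 [ 586.3   42.6   61.9  573.4   18.5]
 [ 590.4   49.4   54.   574.4   27.3]
 [ 595.7   55.4   43.9  576.    36.5]
 [ 601.9   60.4   33.7  579.2   45.3]
 [ 608.9   64.2   23.5  583.9   53.4]
 [ 616.5   66.8   13.3  589.9   60.5]
 [ 624.4   67.9    3.1  597.1   66.4]
 [ 632.4   67.8   -1.5  605.1   68.6]
 [ 640.4   67.6   -1.5  613.1   68.3]
 [ 648.4   67.4   -1.5  621.1   68.1]
 [ 653.    67.3   -1.5  625.7   68. ]]
```

servo_tool:
  deltas:
    - [[44,18,56,0,-1.5],[44,36,112,0,-3],[44,54,168,0,-4.5],[44,72,224,0,-6],[44,90,280,0,-7.5]]

```text
time: 0.72
tool_pos: [0.3397, -0.291, 0.2498]
tool_rot: [-0.0, 0.982, -0.189, -0.0]
contact_force: [0.8, 0.3, 0.0]
gripper_width: 0.514
```

servo_tool:
  deltas:
    - [[44,18,56,-20,-1.5],[44,36,112,-40,-3],[44,54,168,-60,-4.5],[44,72,224,-80,-6],[44,90,280,-100,-6.5]]

```text
time: 1.35
tool_pos: [0.4252, -0.0263, 0.1552]
tool_rot: [-0.0, 0.863, -0.505, 0.001]
contact_force: [0.6, -1.0, -0.1]
gripper_width: 0.519
```

servo_tool:
  deltas:
    - [[44,15,50,-20,0],[44,30,100,-50,0],[44,40,138,-80,0],[44,40,138,-110,0],[44,40,138,-110,0]]

```text
time: 1.98
tool_pos: [0.4621, 0.1103, 0.0426]
tool_rot: [0.002, 0.864, -0.503, -0.003]
contact_force: [-1.2, 0.1, 0.0]
gripper_width: 0.52
```

Run:
```python
from h import *
s=state();print(s['time'],s['tool_pos'],2*np.degrees(np.arctan2(s['tool_rot'][2],s['tool_rot'][1])))
for n in("scene","wrist"):
    im=grab_frame(n); cv2.imwrite(f"pics/{n}1.png",im[:,:,::-1])
```

```text
1.975 [0.46208376 0.11031643 0.0426436 ] -60.40485869012014
```

View pics/scene1.png

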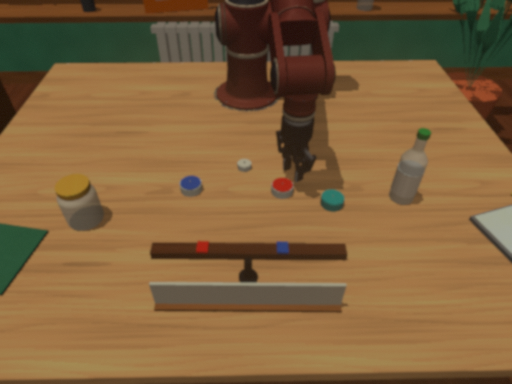

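View pics/wrist1.png

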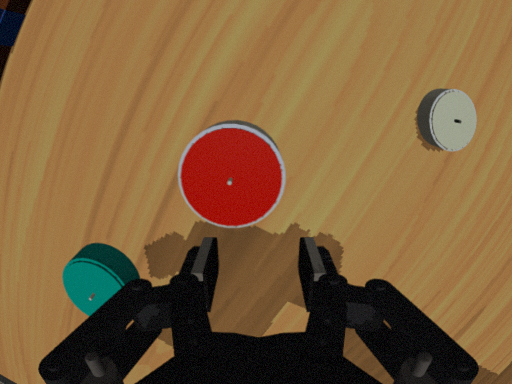

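servo_tool:
  deltas:
    - [[44,9,15,0,0],[44,9,15,-8,0],[44,9,15,-18,0],[44,9,15,-18,0]]

```text
time: 2.58
tool_pos: [0.4727, 0.1248, 0.0262]
tool_rot: [0.001, 0.864, -0.504, -0.001]
contact_force: [-0.2, 0.2, 0.8]
gripper_width: 0.515
```

```bash
cat > w.py <<'E'
from h import *
import sys
def wcast(c,px,z):
    K=c['intrinsics'];v=np.array([(px[0]-K[0,2])/K[0,0],(px[1]-K[1,2])/K[1,1]]);th=np.hypot(*v)
    d=np.array([*(v/th*np.sin(th)),np.cos(th)]);T=c['world_from_camera'];d=T[:3,:3]@d;o=T[:3,3]
    return (o+d*(z-o[2])/d[2])*1e3
def look(name,tag):
    s=state();c=calibration("wrist");im=grab_frame("wrist")
    cv2.imwrite(f"pics/w_{name}.png",im[:,:,::-1])
    print(s['time'],(s['tool_pos']*1e3).round(1),"yaw",np.degrees(2*np.arctan2(s['tool_rot'][2],s['tool_rot'][1])).round(1),"F",s['contact_force'].round(1))
    h=cv2.cvtColor(im,cv2.COLOR_RGB2HSV).astype(int);H,S,V=h[...,0],h[...,1],h[...,2]
    ms=dict(red=((H<6)|(H>174))&(S>170)&(V>90),blue=(H>105)&(H<130)&(S>130)&(V>60))
    for k,m in ms.items():
        cs,_=cv2.findContours(m.astype(np.uint8),cv2.RETR_EXTERNAL,cv2.CHAIN_APPROX_NONE)
        for q in cs:
            if cv2.contourArea(q)<150: continue
            z=.0235
            P=np.array([wcast(c,p[0],z)[:2] for p in q])
            cc,r=cv2.minEnclosingCircle(P.astype(np.float32))
            print(k,"area",cv2.contourArea(q),"encl centre",np.round(cc,1),"r",round(r,1),"bbox",cv2.boundingRect(q))
            yaw=np.radians(float(np.degrees(2*np.arctan2(s['tool_rot'][2],s['tool_rot'][1]))));d=np.array(cc)-s['tool_pos'][:2]*1e3
            print("   rel tool fwd,left",round(d@[np.cos(yaw),np.sin(yaw)],1),round(d@[-np.sin(yaw),np.cos(yaw)],1))
if __name__=="__main__": look(sys.argv[1],0)
E
python3 w.py a
```

```text
2.575 [472.7 124.8  26.2] yaw -60.5 F [-0.2  0.2  0.8]
red area 10025.5 encl centre [495.8  82.2] r 25.7 bbox (203, 114, 116, 112)
   rel tool fwd,left 48.4 -0.9
```

View pics/w_a.png

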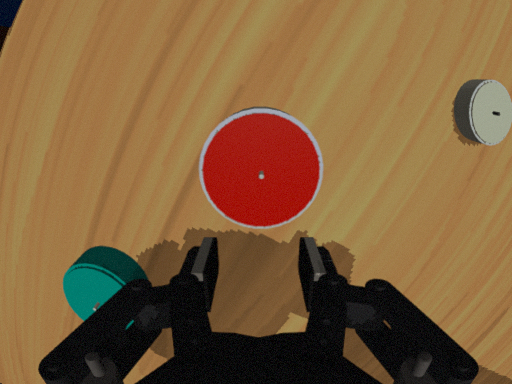

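servo_tool:
  deltas:
    - [[44,4.4,-7.8,-1,0],[44,8.7,-15.6,-3,0],[44,12,-22,-3,0],[44,16,-29,-3,0],[44,20,-36,-3,0]]

```text
time: 3.25
tool_pos: [0.4943, 0.0885, 0.0247]
tool_rot: [-0.0, 0.864, -0.504, 0.0]
contact_force: [-1.2, 0.4, 0.1]
gripper_width: 0.519
```

```bash
python3 w.py b
```

```text
3.25 [494.3  88.5  24.7] yaw -60.5 F [-1.2  0.4  0.1]
red area 8939.0 encl centre [508.6  64. ] r 25.9 bbox (203, 160, 112, 104)
   rel tool fwd,left 28.4 0.4
```

View pics/w_b.png

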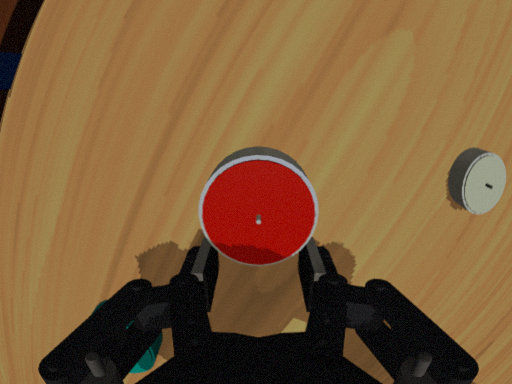

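Run:
```python
import path,numpy as np
np.set_printoptions(suppress=True,precision=1)
path.D=28.4
P=path.path((508.6,64.),(648.5,-103.5),start_gap=0,step=8);T0=P[0,3:]
for p in P: print(p[:3],p[3:],(p[3:]-[494.3,88.5]).round(1),((p[2]+60.5)/6).round(2))
```

```text
[508.6  64.  -61.9] [495.2  89.1] [0.9 0.6] -0.23
[512.4  56.9 -61.9] [499.  82.] [ 4.7 -6.5] -0.23
[516.1  49.9 -61.9] [502.8  74.9] [  8.5 -13.6] -0.23
[519.9  42.8 -61.9] [506.5  67.9] [ 12.2 -20.6] -0.23
[523.7  35.8 -61.9] [510.3  60.8] [ 16.  -27.7] -0.23
[527.4  28.7 -61.9] [514.1  53.8] [ 19.8 -34.7] -0.23
[531.2  21.7 -61.9] [517.8  46.7] [ 23.5 -41.8] -0.23
[535.   14.6 -61.9] [521.6  39.7] [ 27.3 -48.8] -0.23
[538.7   7.5 -61.9] [525.4  32.6] [ 31.1 -55.9] -0.23
[542.5   0.5 -61.9] [529.1  25.5] [ 34.8 -63. ] -0.23
[546.3  -6.6 -61.9] [532.9  18.5] [ 38.6 -70. ] -0.23
[550.1 -13.6 -61.9] [536.7  11.4] [ 42.4 -77.1] -0.23
[553.8 -20.7 -61.9] [540.4   4.4] [ 46.1 -84.1] -0.23
[557.6 -27.7 -61.9] [544.2  -2.7] [ 49.9 -91.2] -0.23
[561.4 -34.8 -61.9] [548.   -9.7] [ 53.7 -98.2] -0.23
[565.1 -41.9 -61.9] [551.7 -16.8] [  57.4 -105.3] -0.23
[568.9 -48.9 -61.9] [555.5 -23.9] [  61.2 -112.4] -0.23
[572.7 -56.  -61.9] [559.3 -30.9] [  65.  -119.4] -0.23
[576.4 -63.  -61.9] [563.1 -38. ] [  68.8 -126.5] -0.23
[580.2 -70.1 -61.9] [566.8 -45. ] [  72.5 -133.5] -0.23
[584.  -77.1 -61.9] [570.6 -52.1] [  76.3 -140.6] -0.23
[588.1 -84.  -54.5] [571.6 -60.9] [  77.3 -149.4] 1.0
[593.3 -90.1 -44.3] [572.9 -70.2] [  78.6 -158.7] 2.7
[599.5 -95.1 -34.1] [575.9 -79.2] [  81.6 -167.7] 4.4
[606.4 -99.  -23.9] [580.5 -87.5] [  86.2 -176. ] 6.1
[ 614.  -101.6  -13.7] [586.4 -94.8] [  92.1 -183.3] 7.79
[ 621.9 -102.8   -3.6] [ 593.6 -101. ] [  99.3 -189.5] 9.49
[ 629.9 -103.    -1.5] [ 601.5 -102.3] [ 107.2 -190.8] 9.83
[ 637.9 -103.2   -1.5] [ 609.5 -102.5] [ 115.2 -191. ] 9.83
[ 645.9 -103.4   -1.5] [ 617.5 -102.7] [ 123.2 -191.2] 9.83
[ 648.5 -103.5   -1.5] [ 620.1 -102.8] [ 125.8 -191.3] 9.83
```

Next come three straight calls, ending at the shift (65,-119.4). I use 8 mm rows.

servo_tool:
  deltas:
    - [[44,4.5,-7,0,-0.1],[44,8.5,-14,0,-0.2],[44,12,-21,0,-0.2],[44,16,-28,0,-0.2],[44,20,-35,0,-0.2]]

```text
time: 3.92
tool_pos: [0.5142, 0.0536, 0.0247]
tool_rot: [-0.0, 0.859, -0.513, 0.0]
contact_force: [0.0, 0.8, -0.0]
gripper_width: 0.513
```

servo_tool:
  deltas:
    - [[44,4,-7,0,0],[44,8,-14,0,0],[44,11.5,-21,0,0],[44,15,-28,0,0],[44,19,-35,0,0]]

```text
time: 4.55
tool_pos: [0.5331, 0.0187, 0.0246]
tool_rot: [-0.0, 0.859, -0.513, -0.0]
contact_force: [0.2, 0.2, -0.3]
gripper_width: 0.515
```

servo_tool:
  deltas:
    - [[44,4,-7,0,0],[44,8,-14,0,0],[44,11.5,-21,0,0],[44,15,-28,0,0],[44,19,-35,0,0]]

```text
time: 5.18
tool_pos: [0.5521, -0.0164, 0.0246]
tool_rot: [0.0, 0.859, -0.513, -0.0]
contact_force: [0.5, 0.0, 1.2]
gripper_width: 0.518
```

```bash
python3 w.py c
```

```text
5.175 [552.1 -16.4  24.6] yaw -61.7 F [0.5 0.  1.2]
red area 8937.0 encl centre [565.9 -41.1] r 25.9 bbox (203, 161, 112, 104)
   rel tool fwd,left 28.3 0.3
blue area 492.0 encl centre [695.7  71.5] r 15.5 bbox (0, 240, 21, 41)
   rel tool fwd,left -9.2 168.1
blue area 4102.5 encl centre [ 484.3 -149.9] r 25.8 bbox (460, 61, 52, 96)
   rel tool fwd,left 85.4 -123.1
```

servo_tool:
  deltas:
    - [[44,3.5,-7,0,0],[44,7,-14,0,0],[44,11,-21.5,0,0],[44,14.7,-28.5,0,0],[44,18.3,-35.5,0,0]]

```text
time: 5.85
tool_pos: [0.5705, -0.0519, 0.0246]
tool_rot: [0.0, 0.859, -0.513, -0.0]
contact_force: [-0.2, 0.7, -0.7]
gripper_width: 0.511
```

Run:
```python
import path,numpy as np
np.set_printoptions(suppress=True,precision=1)
path.D=28.3
P=path.path((508.6,64.),(648.5,-103.5),start_gap=0,step=4)
for p in P: 
  if p[0]>580:print(p[:3],p[3:],(p[3:]-[570.5,-52]).round(1),((p[2]+61.7)/6).round(2))
```

```text
[580.2 -70.1 -61.9] [566.9 -45.1] [-3.6  6.9] -0.03
[582.1 -73.6 -61.9] [568.8 -48.6] [-1.7  3.4] -0.03
[584.  -77.1 -61.9] [570.6 -52.2] [ 0.1 -0.2] -0.03
[585.9 -80.6 -59.6] [571.6 -56.2] [ 1.1 -4.2] 0.35
[588.1 -84.  -54.5] [571.6 -61. ] [ 1.1 -9. ] 1.2
[590.5 -87.2 -49.4] [572.1 -65.7] [  1.6 -13.7] 2.05
[593.3 -90.1 -44.3] [573.  -70.3] [  2.5 -18.3] 2.9
[596.2 -92.7 -39.2] [574.3 -74.8] [  3.8 -22.8] 3.75
[599.5 -95.1 -34.1] [576.  -79.2] [  5.5 -27.2] 4.6
[602.9 -97.2 -29. ] [578.1 -83.5] [  7.6 -31.5] 5.45
[606.4 -99.  -23.9] [580.6 -87.5] [ 10.1 -35.5] 6.3
[ 610.2 -100.5  -18.8] [583.4 -91.3] [ 12.9 -39.3] 7.14
[ 614.  -101.6  -13.7] [586.5 -94.9] [ 16.  -42.9] 7.99
[ 617.9 -102.3   -8.6] [589.9 -98.1] [ 19.4 -46.1] 8.84
[ 621.9 -102.8   -3.6] [ 593.7 -101. ] [ 23.2 -49. ] 9.69
[ 625.9 -102.9   -1.5] [ 597.6 -102.2] [ 27.1 -50.2] 10.03
[ 629.9 -103.    -1.5] [ 601.6 -102.3] [ 31.1 -50.3] 10.03
[ 633.9 -103.1   -1.5] [ 605.6 -102.4] [ 35.1 -50.4] 10.03
[ 637.9 -103.2   -1.5] [ 609.6 -102.5] [ 39.1 -50.5] 10.03
[ 641.9 -103.3   -1.5] [ 613.6 -102.6] [ 43.1 -50.6] 10.03
[ 645.9 -103.4   -1.5] [ 617.6 -102.7] [ 47.1 -50.7] 10.03
[ 648.5 -103.5   -1.5] [ 620.2 -102.8] [ 49.7 -50.8] 10.03
```

servo_tool:
  deltas:
    - [[44,1,-4,0,0.4],[44,1.1,-9,0,1.2],[44,1.6,-13.7,0,2],[44,2.5,-18.3,0,2.9],[44,3.8,-22.8,0,3.75]]

```text
time: 6.48
tool_pos: [0.5741, -0.0746, 0.0246]
tool_rot: [0.0, 0.943, -0.334, -0.0]
contact_force: [-0.6, 0.9, 0.5]
gripper_width: 0.518
```

servo_tool:
  deltas:
    - [[44,1.7,-4.4,0,0.85],[44,3.8,-8.7,0,1.7],[44,6.3,-12.7,0,2.55],[44,9.1,-16.5,0,3.4],[44,12.2,-20.1,0,4.25]]

```text
time: 7.1
tool_pos: [0.5864, -0.0948, 0.0246]
tool_rot: [0.0, 0.993, -0.117, -0.0]
contact_force: [-0.9, -0.2, 0.8]
gripper_width: 0.514
```

servo_tool:
  deltas:
    - [[44,3.4,-3.2,0,0.85],[44,7.2,-6.1,0,1.7],[44,11.1,-7.3,0,2.05],[44,15.1,-7.4,0,2.05]]

```text
time: 7.6
tool_pos: [0.6016, -0.1019, 0.0246]
tool_rot: [0.0, 1.0, -0.012, -0.0]
contact_force: [-0.6, 0.2, 0.6]
gripper_width: 0.513
```

```bash
python3 w.py d
```

```text
7.6 [ 601.6 -101.9   24.6] yaw -1.4 F [-0.6  0.2  0.6]
red area 8939.0 encl centre [ 630.  -102.6] r 25.9 bbox (203, 161, 111, 104)
   rel tool fwd,left 28.5 0.0
red area 4329.0 encl centre [ 692.2 -104.3] r 19.3 bbox (228, 39, 63, 74)
   rel tool fwd,left 90.7 -0.1
```

View pics/w_d.png

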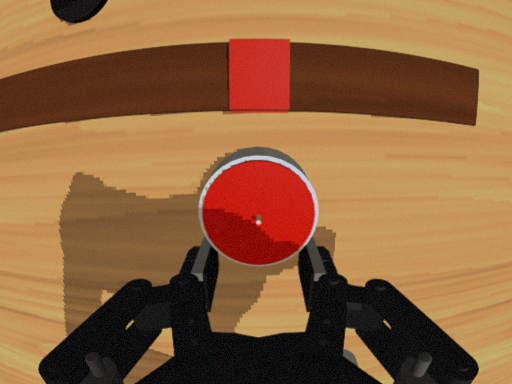

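The candle is cradled and centred (col 258), with the tab directly ahead (cols 229-290). I'll refine the tab and front edge from this frame.

Run:
```python
from w import *
c=calibration("wrist");im=cv2.imread("pics/w_d.png")[:,:,::-1].copy()
h=cv2.cvtColor(im,cv2.COLOR_RGB2HSV).astype(int);H,S,V=h[...,0],h[...,1],h[...,2]
m=((H<6)|(H>174))&(S>170)&(V>90)
for r in(50,60,70,80,90,100):
    xs=np.where(m[r])[0];xs=xs[(xs>200)&(xs<320)];a=wcast(c,(xs.min()-.5,r),.028);b=wcast(c,(xs.max()+.5,r),.028);print(r,xs.min(),xs.max(),a[:2].round(1),b[:2].round(1),"mid",((a+b)/2)[:2].round(1))
g=im.astype(int).sum(2)
P=[]
for x in list(range(60,220,10))+list(range(300,470,10)):
    col=g[60:145,x];i=[k for k in range(len(col)-4) if col[k]<260 and col[k+4]>300]
    if i:
        k=60+i[-1]+2; P.append(wcast(c,(x,k),.0)[:2]); Q=wcast(c,(x,k),.022)[:2]; print(x,k,P[-1].round(1),Q.round(1))
```

```text
50 229 289 [703.  -92.6] [ 702.4 -116.7] mid [ 702.7 -104.6]
60 229 289 [698.8 -92.5] [ 698.3 -116.6] mid [ 698.6 -104.5]
70 228 289 [694.8 -92. ] [ 694.2 -116.5] mid [ 694.5 -104.3]
80 229 289 [690.7 -92.3] [ 690.1 -116.5] mid [ 690.4 -104.4]
90 229 289 [686.6 -92.1] [ 686.  -116.4] mid [ 686.3 -104.3]
100 229 289 [682.6 -92. ] [ 682.  -116.3] mid [ 682.3 -104.2]
60 123 [679.1  11.3] [679.8  -5.8]
70 123 [678.2   3.6] [679.1 -12.3]
80 122 [678.   -3.7] [678.8 -18.6]
90 120 [678.3 -10.8] [679.1 -24.6]
100 119 [678.1 -17.6] [679.  -30.4]
110 118 [678. -24.] [678.9 -35.9]
120 117 [677.9 -30.3] [678.8 -41.2]
130 116 [677.9 -36.4] [678.8 -46.4]
140 116 [677.3 -42.2] [678.3 -51.3]
150 115 [677.4 -47.9] [678.3 -56.2]
160 115 [676.9 -53.5] [677.9 -60.9]
170 115 [676.5 -58.9] [677.6 -65.5]
180 114 [676.6 -64.2] [677.7 -70.1]
190 113 [676.8 -69.5] [677.8 -74.6]
200 113 [676.5 -74.6] [677.6 -79. ]
210 112 [676.7 -79.7] [677.8 -83.3]
300 113 [ 675.  -124.4] [ 676.3 -121.4]
310 113 [ 675.  -129.5] [ 676.3 -125.7]
320 113 [ 675.1 -134.6] [ 676.4 -130. ]
330 113 [ 675.2 -139.8] [ 676.5 -134.5]
340 114 [ 674.7 -145.1] [ 676.1 -139. ]
350 114 [ 674.9 -150.5] [ 676.2 -143.5]
360 115 [ 674.5 -155.9] [ 675.9 -148.2]
370 116 [ 674.2 -161.6] [ 675.6 -153. ]
380 117 [ 673.9 -167.4] [ 675.4 -157.9]
390 118 [ 673.6 -173.3] [ 675.2 -163. ]
400 119 [ 673.4 -179.4] [ 675.  -168.2]
410 120 [ 673.2 -185.8] [ 674.8 -173.6]
420 120 [ 673.5 -192.3] [ 675.1 -179.2]
430 121 [ 673.4 -199.2] [ 675. -185.]
440 123 [ 672.7 -206.4] [ 674.4 -191.2]
450 124 [ 672.6 -213.9] [ 674.3 -197.6]
460 125 [ 672.5 -221.8] [ 674.2 -204.3]
```

servo_tool:
  deltas:
    - [[44,4,-0.2,0,0],[44,8,-0.4,0,0],[44,12,-0.5,0,0],[44,15,-0.7,0,0],[44,17,-0.8,0,0]]

```text
time: 8.28
tool_pos: [0.6185, -0.1025, 0.0246]
tool_rot: [0.0, 1.0, -0.012, -0.0]
contact_force: [-1.0, 0.4, 0.7]
gripper_width: 0.519
```

servo_tool:
  deltas:
    - [[44,0.6,0,0,0],[44,1.2,0,0,0],[44,1.5,0,0,0]]

```text
time: 8.65
tool_pos: [0.6198, -0.1025, 0.0246]
tool_rot: [-0.0, 1.0, -0.012, -0.0]
contact_force: [-0.5, 0.0, -0.1]
gripper_width: 0.516
```

```bash
python3 w.py e
```

```text
8.65 [ 619.8 -102.5   24.6] yaw -1.4 F [-0.5  0.  -0.1]
red area 8940.0 encl centre [ 648.3 -103.1] r 25.9 bbox (203, 161, 111, 104)
   rel tool fwd,left 28.6 0.1
red area 4154.0 encl centre [ 691.9 -104.3] r 19.1 bbox (229, 84, 61, 72)
   rel tool fwd,left 72.1 -0.1
```

View pics/w_e.png

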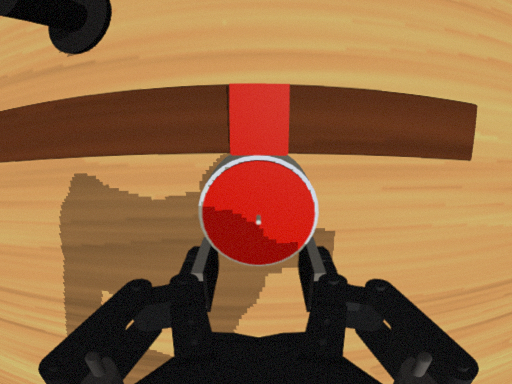

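The candle is nearly touching and centred on the tab (cols 229-290, candle 203-313). I'll creep forward until I feel contact.

servo_tool:
  deltas:
    - [[44,0.4,0,0,0],[44,0.8,0,0,0]]

```text
time: 8.95
tool_pos: [0.6205, -0.1025, 0.0246]
tool_rot: [-0.0, 1.0, -0.012, -0.0]
contact_force: [-0.8, 0.2, -0.2]
gripper_width: 0.51
```

servo_tool:
  deltas:
    - [[44,0.4,0,0,0],[44,0.4,0,0,0]]

```text
time: 9.2
tool_pos: [0.6207, -0.1025, 0.0245]
tool_rot: [-0.0, 1.0, -0.012, -0.001]
contact_force: [-2.8, -0.4, 1.2]
gripper_width: 0.514
```

servo_tool:
  deltas:
    - [[44,0.4,0,0,0],[44,0.4,0,0,0]]

```text
time: 9.45
tool_pos: [0.6209, -0.1025, 0.0244]
tool_rot: [-0.0, 1.0, -0.012, -0.001]
contact_force: [-4.9, -0.8, 1.9]
gripper_width: 0.513
```

```bash
python3 w.py f
```

```text
9.45 [ 620.9 -102.5   24.4] yaw -1.4 F [-4.9 -0.8  1.9]
red area 8921.0 encl centre [ 649.  -103.1] r 25.9 bbox (203, 162, 111, 104)
   rel tool fwd,left 28.1 -0.0
red area 4129.5 encl centre [ 691.8 -104.5] r 19.2 bbox (229, 86, 62, 72)
   rel tool fwd,left 71.0 -0.3
```

servo_tool:
  deltas:
    - [[44,-3,0.1,0,0],[44,-10,0.3,0,0],[44,-25,0.7,0,0],[44,-45,1,5,0],[44,-50,1,45,0]]

```text
time: 10.12
tool_pos: [0.5667, -0.1004, 0.0661]
tool_rot: [-0.001, 1.0, -0.012, -0.004]
contact_force: [0.2, -0.2, 0.3]
gripper_width: 0.518
```

servo_tool:
  deltas:
    - [[44,-5,-10,40,1.5],[44,-25,-30,50,3],[44,-50,-55,50,4.5],[44,-75,-75,50,6],[44,-95,-90,50,7.5]]

```text
time: 10.75
tool_pos: [0.4748, -0.1919, 0.1194]
tool_rot: [0.0, 0.928, 0.374, 0.0]
contact_force: [0.1, -0.4, 0.9]
gripper_width: 0.515
```

```bash
python3 w.py g;python3 - <<'E'
from h import *
im=grab_frame("scene"); cv2.imwrite("pics/scene2.png",im[:,:,::-1])
c=calibration("scene")
for k,ce,st in blobs(im,40): print(k,ce.round(1),st,(1e3*cast(c,ce,.024))[:2].round(1))
E
```

```text
10.75 [ 474.8 -191.9  119.4] yaw 43.9 F [ 0.1 -0.4  0.9]
blue area 3217.5 encl centre [ 482.4 -150.3] r 25.3 bbox (193, 127, 66, 64)
   rel tool fwd,left 34.4 24.7
red [203.5 236.4] [194 224  21  28 394] [ 662.  -103.3]
blue [281.9 247. ] [278 243   9   9  78] [694.6  66.7]
turq [332.5 197.4] [323 191  20  14 212] [545.3 200.9]
white [499.5 224.7] [477 207  35  45 828] [640.  563.2]
white [195.8 283.2] [151 283  86   2  95] [ 781.5 -110.3]
white [299.5 284. ] [257 283  87   2  88] [787.1  94.2]
```

View pics/w_g.png

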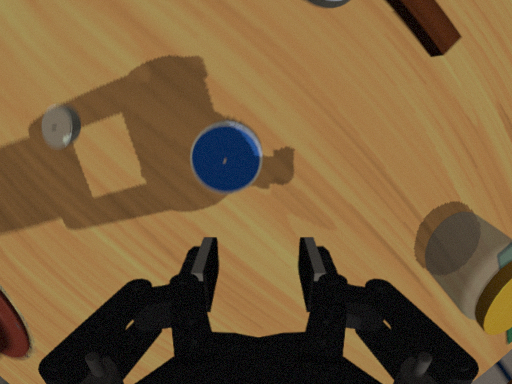

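View pics/scene2.png

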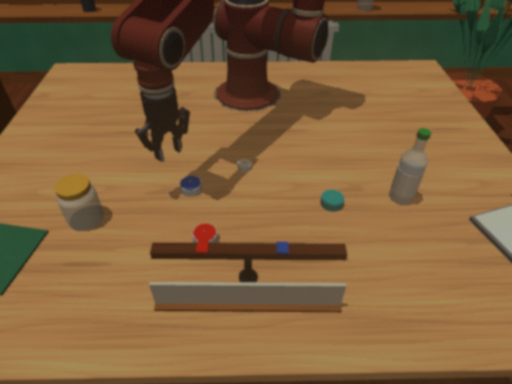

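Red is at its tab, and blue is undisturbed at about (484,-150). Next I descend behind blue.

servo_tool:
  deltas:
    - [[44,-7,-1,-25,1.5],[44,-14,-2,-50,3],[44,-14,-2,-75,3],[44,-14,-2,-95,3],[44,-14,-2,-95,3]]

```text
time: 11.48
tool_pos: [0.4611, -0.1921, 0.0228]
tool_rot: [-0.002, 0.859, 0.512, -0.001]
contact_force: [1.1, -0.4, -0.5]
gripper_width: 0.514
```

```bash
python3 w.py i
```

```text
11.475 [ 461.1 -192.1   22.8] yaw 61.6 F [ 1.1 -0.4 -0.5]
blue area 10516.5 encl centre [ 483.8 -149.9] r 25.8 bbox (198, 115, 119, 115)
   rel tool fwd,left 47.9 0.2
```

servo_tool:
  deltas:
    - [[44,4,7.5,1,0],[44,8,14.5,2,0],[44,11.5,21,2,0],[44,15,28,2,0],[44,19,35,2,0]]

```text
time: 12.15
tool_pos: [0.4818, -0.1581, 0.0268]
tool_rot: [0.0, 0.859, 0.512, 0.0]
contact_force: [-0.3, -0.5, 1.3]
gripper_width: 0.518
```

```bash
python3 w.py j;python3 - <<'E'
from h import *
import path
s=state();t=s['tool_pos'][:2]*1e3;y=2*np.degrees(np.arctan2(s['tool_rot'][2],s['tool_rot'][1]))
np.set_printoptions(suppress=True,precision=1)
path.D=28.4
C=t+28.4*np.array([np.cos(np.radians(y)),np.sin(np.radians(y))])
P=path.path(C,(653.,67.3),start_gap=0,step=8)
for p in P: print(p[:3],p[3:],(p[3:]-t).round(1),((p[2]-y)/6).round(2))
E
```

```text
12.15 [ 481.8 -158.1   26.8] yaw 61.6 F [-0.3 -0.5  1.3]
red area 3751.0 encl centre [ 650.2 -102.1] r 27.2 bbox (453, 0, 59, 77)
   rel tool fwd,left 129.3 -121.6
blue area 8685.0 encl centre [ 495.5 -133.3] r 25.9 bbox (203, 160, 111, 102)
   rel tool fwd,left 28.4 -0.2
[ 495.6 -132.5   62.6] [ 482.5 -157.7] [ 0.4 -0.2] 0.16
[ 499.3 -125.4   62.6] [ 486.2 -150.6] [4.1 6.9] 0.16
[ 503.  -118.3   62.6] [ 489.9 -143.5] [ 7.8 14. ] 0.16
[ 506.6 -111.2   62.6] [ 493.6 -136.4] [11.5 21.1] 0.16
[ 510.3 -104.1   62.6] [ 497.2 -129.3] [15.1 28.2] 0.16
[514.  -97.   62.6] [ 500.9 -122.2] [18.8 35.3] 0.16
[517.7 -89.9  62.6] [ 504.6 -115.1] [22.5 42.4] 0.16
[521.4 -82.8  62.6] [ 508.3 -108. ] [26.2 49.5] 0.16
[525.  -75.6  62.6] [ 512.  -100.9] [29.9 56.6] 0.16
[528.7 -68.5  62.6] [515.7 -93.8] [33.5 63.7] 0.16
[532.4 -61.4  62.6] [519.3 -86.7] [37.2 70.8] 0.16
[536.1 -54.3  62.6] [523.  -79.6] [40.9 77.9] 0.16
[539.8 -47.2  62.6] [526.7 -72.5] [44.6 85. ] 0.16
[543.4 -40.1  62.6] [530.4 -65.3] [48.3 92.1] 0.16
[547.1 -33.   62.6] [534.1 -58.2] [51.9 99.2] 0.16
[550.8 -25.9  62.6] [537.7 -51.
[... 397 characters left out ...]
.3  30.9  62.6] [567.2   5.7] [ 85.1 163.1] 0.16
[583.9  38.   62.6] [570.9  12.8] [ 88.8 170.2] 0.16
[587.6  45.1  60.6] [573.7  20.4] [ 91.6 177.8] -0.18
[592.2  51.7  50.4] [574.1  29.8] [ 91.9 187.3] -1.88
[597.8  57.3  40.2] [576.1  39. ] [ 94.  196.5] -3.58
[604.3  61.9  30. ] [579.7  47.7] [ 97.6 205.2] -5.28
[611.6  65.3  19.8] [584.9  55.7] [102.7 213.1] -6.97
[619.3  67.3   9.6] [591.3  62.6] [109.2 220.1] -8.67
[627.3  68.   -0.6] [598.9  68.2] [116.8 225.7] -10.37
[635.3  67.8  -1.5] [606.9  68.5] [124.8 226. ] -10.53
[643.3  67.6  -1.5] [614.9  68.3] [132.8 225.8] -10.53
[651.3  67.3  -1.5] [622.9  68.1] [140.8 225.6] -10.53
[653.   67.3  -1.5] [624.6  68. ] [142.5 225.5] -10.53
```

servo_tool:
  deltas:
    - [[44,4,7,-1,0.1],[44,7.7,14,-2,0.15],[44,11.5,21,-2,0.15],[44,15,28,-2,0.15],[44,18.7,35.3,-2,0.15]]

```text
time: 12.82
tool_pos: [0.5003, -0.1226, 0.0245]
tool_rot: [-0.0, 0.855, 0.519, -0.0]
contact_force: [-1.0, -0.8, 0.4]
gripper_width: 0.514
```

servo_tool:
  deltas:
    - [[44,3.7,7.1,0,0],[44,7.4,14.2,0,0],[44,11,21.3,0,0],[44,14.7,28.4,0,0],[44,18.4,35.5,0,0]]

```text
time: 13.45
tool_pos: [0.5188, -0.0872, 0.0246]
tool_rot: [-0.0, 0.855, 0.519, 0.0]
contact_force: [0.1, -0.6, 0.3]
gripper_width: 0.515
```

servo_tool:
  deltas:
    - [[44,3.7,7.1,0,0],[44,7.4,14.2,0,0],[44,11,21.3,0,0],[44,14.7,28.4,0,0],[44,18.4,35.5,0,0]]

```text
time: 14.08
tool_pos: [0.5372, -0.0517, 0.0246]
tool_rot: [-0.0, 0.855, 0.519, 0.0]
contact_force: [-0.0, -0.4, 0.4]
gripper_width: 0.518
```

servo_tool:
  deltas:
    - [[44,3.7,7.1,0,0],[44,7.4,14.2,0,0],[44,11,21.3,0,0],[44,14.7,28.4,0,0],[44,18.4,35.5,0,0]]

```text
time: 14.7
tool_pos: [0.5556, -0.0162, 0.0246]
tool_rot: [-0.0, 0.855, 0.519, 0.0]
contact_force: [-0.9, -0.8, -0.4]
gripper_width: 0.516
```

```bash
python3 w.py k;python3 - <<'E'
from h import *
import path
s=state();t=s['tool_pos'][:2]*1e3;y=2*np.degrees(np.arctan2(s['tool_rot'][2],s['tool_rot'][1]))
np.set_printoptions(suppress=True,precision=1)
path.D=28.4
C=t+28.4*np.array([np.cos(np.radians(y)),np.sin(np.radians(y))])
P=path.path(C,(653.,67.3),start_gap=0,step=4)
for p in P: print(p[:3],p[3:],(p[3:]-t).round(1),((p[2]-y)/6).round(2))
E
```

```text
14.7 [555.6 -16.2  24.6] yaw 62.5 F [-0.9 -0.8 -0.4]
red area 2463.0 encl centre [ 651.7 -101.9] r 27.6 bbox (417, 266, 65, 63)
   rel tool fwd,left -31.6 -124.8
red area 600.0 encl centre [ 692.7 -109.6] r 17.2 bbox (487, 253, 25, 43)
   rel tool fwd,left -19.6 -164.7
blue area 8939.0 encl centre [569.    8.7] r 25.9 bbox (203, 161, 111, 104)
   rel tool fwd,left 28.3 -0.4
blue area 666.0 encl centre [700.2  60.1] r 15.5 bbox (426, 0, 49, 22)
   rel tool fwd,left 134.5 -93.2
[569.    9.6  62.4] [555.9 -15.5] [-0.1  0. ] -0.03
[570.9  13.2  62.4] [557.7 -12. ] [1.8 3.6] -0.03
[572.7  16.7  62.4] [559.6  -8.5] [3.6 7.1] -0.03
[574.6  20.2  62.4] [561.4  -4.9] [ 5.5 10.7] -0.03
[576.5  23.8  62.4] [563.3  -1.4] [ 7.3 14.2] -0.03
[578.3  27.3  62.4] [565.1   2.2] [ 9.2 17.8] -0.03
[580.2  30.9  62.4] [567.    5.7] [11.  21.3] -0.03
[582.   34.4  62.4] [568.8   9.3] [12.9 24.9] -0.03
[583.9  38.   62.4] [570.7  12.8] [14.8 28.4] -0.03
[585.7  41.5  62.4] [572.6  16.3] [16.6 31.9] -0.03
[587.6  45.   60.6] [573.7  20.3] [17.7 35.9] -0.32
[589.7  48.4  55.5] [573.7  25. ] [17.7 40.6] -1.17
[... 244 characters left out ...]
23.8 63.3] -5.41
[607.8  63.8  25. ] [582.1  51.8] [26.1 67.4] -6.26
[611.5  65.3  19.9] [584.8  55.6] [28.9 71.2] -7.11
[615.3  66.5  14.8] [587.9  59.2] [31.9 74.8] -7.96
[619.2  67.3   9.7] [591.2  62.5] [35.3 78.1] -8.81
[623.2  67.8   4.6] [594.9  65.5] [39.  81.1] -9.66
[627.2  68.   -0.5] [598.8  68.2] [42.9 83.8] -10.51
[631.2  67.9  -1.5] [602.8  68.6] [46.9 84.2] -10.68
[635.2  67.8  -1.5] [606.8  68.5] [50.9 84.1] -10.68
[639.2  67.7  -1.5] [610.8  68.4] [54.9 84. ] -10.68
[643.2  67.6  -1.5] [614.8  68.3] [58.9 83.9] -10.68
[647.2  67.5  -1.5] [618.8  68.2] [62.9 83.8] -10.68
[651.2  67.3  -1.5] [622.8  68.1] [66.9 83.7] -10.68
[653.   67.3  -1.5] [624.6  68. ] [68.7 83.6] -10.68
```

servo_tool:
  deltas:
    - [[44,3.6,7.1,0,0],[44,7.3,14.2,0,0],[44,11,21.3,0,0],[44,14.8,28.4,0,0],[44,17,34,0,-0.2]]

```text
time: 15.38
tool_pos: [0.5726, 0.0178, 0.0246]
tool_rot: [-0.0, 0.86, 0.51, 0.0]
contact_force: [-0.0, -0.2, -0.1]
gripper_width: 0.514
```

servo_tool:
  deltas:
    - [[44,0.7,6.6,0,-0.95],[44,1,11.3,0,-1.8],[44,1.9,16,0,-2.65],[44,3.1,20.5,0,-3.5],[44,4.7,25,0,-4.35]]

```text
time: 16.0
tool_pos: [0.577, 0.0426, 0.0246]
tool_rot: [-0.0, 0.954, 0.301, -0.0]
contact_force: [-0.2, -1.0, 0.4]
gripper_width: 0.515
```

servo_tool:
  deltas:
    - [[44,2.1,4.3,0,-0.85],[44,4.4,8.4,0,-1.7],[44,7.2,12.2,0,-2.55],[44,10.2,15.8,0,-3.4],[44,13.6,19.1,0,-4.25]]

```text
time: 16.62
tool_pos: [0.5906, 0.0618, 0.0245]
tool_rot: [-0.0, 0.997, 0.083, -0.0]
contact_force: [-0.3, -0.1, 0.7]
gripper_width: 0.515
```

servo_tool:
  deltas:
    - [[44,3.7,3,0,-0.85],[44,7.6,5.7,0,-1.7],[44,11.6,6.1,0,-1.87]]

```text
time: 17.0
tool_pos: [0.6023, 0.0678, 0.0245]
tool_rot: [-0.0, 1.0, -0.013, -0.0]
contact_force: [-0.7, 0.4, 0.9]
gripper_width: 0.516
```

```bash
cat > tab.py <<'E'
from w import *
def tab(f,hsv):
    c=calibration("wrist");im=cv2.imread(f)[:,:,::-1].copy()
    h=cv2.cvtColor(im,cv2.COLOR_RGB2HSV).astype(int);H,S,V=h[...,0],h[...,1],h[...,2]
    m=(H>105)&(H<130)&(S>130)&(V>60)
    for r in(60,70,80,90,100,110,120):
        xs=np.where(m[r])[0]
        if len(xs)>20: a=wcast(c,(xs.min()-.5,r),.028);b=wcast(c,(xs.max()+.5,r),.028);print(r,xs.min(),xs.max(),"mid",((a+b)/2)[:2].round(1))
import sys;tab(sys.argv[1],0)
E
python3 w.py l; python3 tab.py pics/w_l.png
```

```text
17.0 [602.3  67.8  24.5] yaw -1.5 F [-0.7  0.4  0.9]
blue area 8952.0 encl centre [630.8  67.2] r 25.9 bbox (203, 161, 112, 104)
   rel tool fwd,left 28.6 0.1
blue area 4076.5 encl centre [697.5  66.5] r 19.1 bbox (226, 30, 61, 70)
   rel tool fwd,left 95.3 1.1
60 226 285 mid [699.4  66.3]
70 226 285 mid [695.3  66.4]
80 226 285 mid [691.2  66.5]
90 226 285 mid [687.2  66.6]
```

View pics/w_l.png

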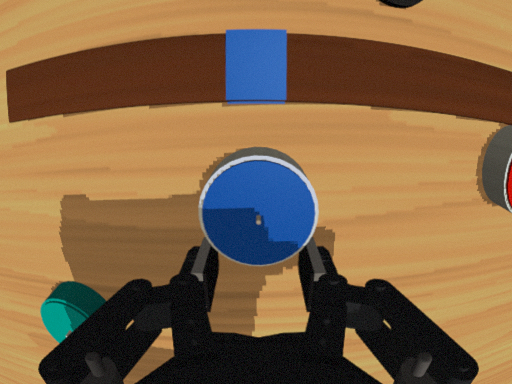

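servo_tool:
  deltas:
    - [[44,4,0.3,0,0],[44,8,0.5,0,0],[44,12,0.5,0,0],[44,16,0.4,0,0],[44,19,0.3,0,0]]

```text
time: 17.68
tool_pos: [0.6215, 0.0678, 0.0246]
tool_rot: [-0.0, 1.0, -0.013, 0.0]
contact_force: [-0.0, -0.5, 0.1]
gripper_width: 0.518
```

servo_tool:
  deltas:
    - [[44,0.8,0,0,0],[44,1.6,0,0,0],[44,2.4,0,0,0]]

```text
time: 18.05
tool_pos: [0.6236, 0.0678, 0.0246]
tool_rot: [-0.0, 1.0, -0.013, -0.0]
contact_force: [-0.5, 0.2, -0.2]
gripper_width: 0.514
```

servo_tool:
  deltas:
    - [[44,0.4,0,0,0],[44,0.8,0,0,0]]

```text
time: 18.3
tool_pos: [0.6244, 0.0678, 0.0246]
tool_rot: [0.0, 1.0, -0.013, -0.0]
contact_force: [-0.1, 0.1, -1.0]
gripper_width: 0.517
```

```bash
python3 w.py m; python3 tab.py pics/w_m.png
```

```text
18.3 [624.4  67.8  24.6] yaw -1.5 F [-0.1  0.1 -1. ]
red area 470.5 encl centre [643.9 -89.8] r 21.2 bbox (499, 187, 13, 58)
   rel tool fwd,left 23.6 -157.1
blue area 8942.0 encl centre [653.   67.1] r 25.8 bbox (203, 161, 112, 103)
   rel tool fwd,left 28.6 0.1
blue area 4070.5 encl centre [696.6  66.7] r 19.1 bbox (227, 84, 60, 71)
   rel tool fwd,left 72.2 0.7
90 227 286 mid [708.8  66.3]
100 227 286 mid [704.7  66.4]
110 227 286 mid [700.7  66.5]
120 228 286 mid [696.6  66.4]
```

servo_tool:
  deltas:
    - [[44,0.4,0.4,0,0],[44,0.6,0.4,0,0]]

```text
time: 18.6
tool_pos: [0.625, 0.0682, 0.0246]
tool_rot: [-0.0, 1.0, -0.013, 0.0]
contact_force: [-0.9, 0.5, -0.5]
gripper_width: 0.515
```

servo_tool:
  deltas:
    - [[44,0.4,0,0,0],[44,0.4,0,0,0]]

```text
time: 18.85
tool_pos: [0.6252, 0.0682, 0.0245]
tool_rot: [-0.0, 1.0, -0.013, -0.0]
contact_force: [-2.4, 0.7, 0.0]
gripper_width: 0.514
```

servo_tool:
  deltas:
    - [[44,0.4,0,0,0],[44,0.4,0,0,0]]

```text
time: 19.1
tool_pos: [0.6254, 0.0682, 0.0245]
tool_rot: [-0.0, 1.0, -0.013, -0.001]
contact_force: [-3.1, -0.6, 1.0]
gripper_width: 0.517
```

```bash
python3 w.py n; python3 tab.py pics/w_n.png
```

```text
19.1 [625.4  68.2  24.5] yaw -1.5 F [-3.1 -0.6  1. ]
red area 450.0 encl centre [644.  -89.6] r 21.0 bbox (499, 189, 13, 57)
   rel tool fwd,left 22.7 -157.2
blue area 8944.0 encl centre [653.7  67.4] r 25.9 bbox (203, 161, 112, 104)
   rel tool fwd,left 28.3 -0.0
blue area 4073.0 encl centre [696.5  66.5] r 19.1 bbox (228, 86, 61, 72)
   rel tool fwd,left 71.1 0.1
90 228 287 mid [709.7  66.3]
100 228 287 mid [705.7  66.4]
110 228 287 mid [701.6  66.5]
120 229 287 mid [697.5  66.5]
```

Blue is in contact and centred within about 0.3 mm. I'll back off, lift clear, and check.

servo_tool:
  deltas:
    - [[44,-3,0.1,0,0],[44,-10,0.3,0,0],[44,-25,0.7,0,0],[44,-45,1,5,0],[44,-50,1,45,0]]

```text
time: 19.77
tool_pos: [0.5708, 0.0693, 0.066]
tool_rot: [0.0, 1.0, -0.013, -0.004]
contact_force: [0.5, 0.5, -0.5]
gripper_width: 0.516
```

servo_tool:
  deltas:
    - [[44,-10,-20,40,0],[44,-30,-40,80,0],[44,-50,-60,110,0],[44,-60,-70,130,0],[44,-60,-70,130,0]]

```text
time: 20.4
tool_pos: [0.516, -0.0012, 0.2015]
tool_rot: [0.0, 1.0, -0.014, 0.002]
contact_force: [0.5, -0.4, -0.8]
gripper_width: 0.514
```

```bash
python3 w.py o;python3 - <<'E'
from h import *
for n in("scene","top"):
    im=grab_frame(n); cv2.imwrite(f"pics/{n}3.png",im[:,:,::-1]);c=calibration(n)
    for k,ce,st in blobs(im,40): print(n,k,ce.round(1),st,(1e3*cast(c,ce,.024))[:2].round(1))
a=cv2.imread("pics/scene3.png")[120:320,130:410];cv2.imwrite("pics/scene3c.png",cv2.resize(a,None,fx=2.8,fy=2.8,interpolation=cv2.INTER_CUBIC))
E
```

```text
20.4 [516.   -1.2 201.5] yaw -1.6 F [ 0.5 -0.4 -0.8]
red area 1632.0 encl centre [ 648.8 -102.8] r 25.4 bbox (331, 26, 46, 47)
   rel tool fwd,left 135.5 -98.0
red area 455.5 encl centre [ 692.5 -105.8] r 17.7 bbox (343, 0, 24, 24)
   rel tool fwd,left 179.3 -99.7
blue area 1761.0 encl centre [653.7  67.5] r 25.7 bbox (163, 23, 49, 48)
   rel tool fwd,left 135.8 72.5
blue area 417.0 encl centre [695.1  67.3] r 16.4 bbox (174, 0, 24, 21)
   rel tool fwd,left 177.2 73.3
scene red [203.5 236.5] [194 224  21  28 390] [ 662.2 -103.3]
scene blue [281.3 236.7] [271 226  20  27 334] [666.   67.4]
scene turq [332.3 197.6] [323 191  20  14 227] [545.8 200.5]
scene white [243.7 162.6] [238 160  12   6  45] [408.5 -13.3]
scene white [499.6 224.9] [477 207  35  45 816] [640.6 563.1]
scene white [194.5 283. ] [167 283  56   1  56] [ 780.9 -112.9]
top turq [177.5 184.2] [167 174  22  22 359] [540.2 199.5]
top white [ 28.5 110.3] [   1   71   57   79 3928] [674.5 612.7]
top white [280.4  83.4] [208  71 144  25 300] [843.7 -13.8]
```

View pics/w_o.png

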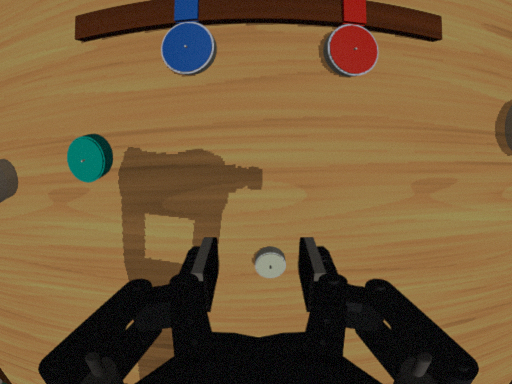

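View pics/scene3c.png

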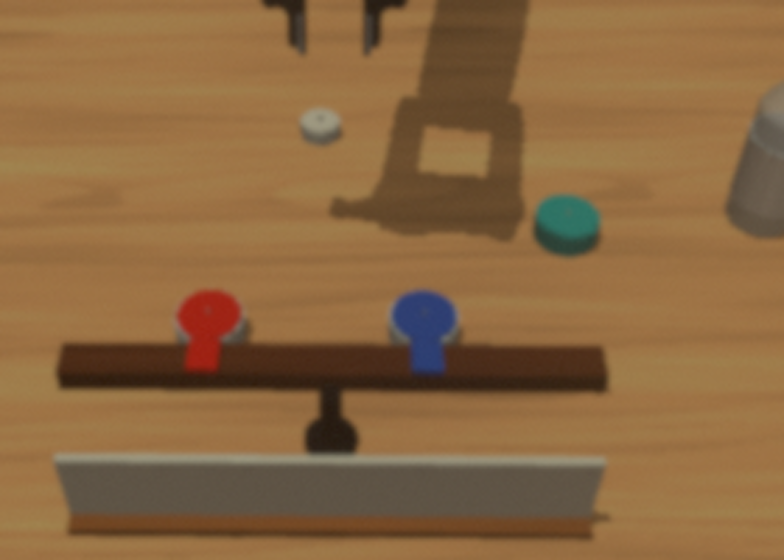

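```bash
python3 -c "
from plant import *
print(job_done(),state()['time'])"
```

```text
the job is handed in; nothing more can be done
the job is handed in; nothing more can be done
```

Both candles now stand against the front of the batten, each on the tab of its own colour. I slid them there one after the other, red first, cradled between the two half-open fingertips. I handed the job in at about 20.5 s, with the gripper clear and nothing touching.

- **Contact:** each final push ended in a steady contact force, about 5 N for red and 3 N for blue. The candles then stayed put as I backed away.
- **Centring:** after I backed off, the last wrist view put red at (648.8, -102.8) against a target of (648.5, -103.4). Blue was at (653.7, 67.5) against (653.0, 67.3 to 67.6). That is about 0.7 mm off for each, within the 2 mm calibration.
- **Bystanders:** the small tealight and the turquoise candle measured within about 0.5 mm of where they started. I did not measure the bottle and the jar again, but the gripper kept well away from both of them.
- **Checks that gave less:** in the last scene and top views each candle was not cleanly separated from its tab or was not picked out at all. They confirm the layout only; the distances come from the wrist camera and contact force.

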